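# Get the kiosk's receipt printer going

## Robot

A 7-joint arm with a two-finger parallel gripper is mounted at the origin on the work surface. World frame = base frame: x ahead of the robot, y to its left, z up, the work surface at z = 0. Lengths are in m, angles in rad, forces in N, time in s.
With the tool pointing down it reaches from about 0.35 to 0.9 m from the base axis. Payload 8.1 kg.
Tool frame: the origin (TCP) lies at the centre of the arm's flange, where the gripper is bolted on; the fingertips stand 178 mm ahead of it and the grasp point (between the pads) lies 159 mm ahead of it; z points along the fingers, y is the line along which they close (so a half turn about z gives the same grasp; the last joint's range is limited). The gripper opens to 92 mm and grips with 3 to 60 N. Pads are 19 mm wide; open, the fingers measure 130 mm over their backs; the gripper's body (75 mm by 190 mm) begins 47 mm behind the grasp point.
Start: joints at [1.174, 0.434, 0.025, 1.573, -0.012, 1.134, -0.075], TCP at [0.181, -0.598, 0.405] pointing down, gripper open.
Joint ranges: [-2.62, 2.62], [-0.44, 2.09], [-1.27, 1.32], [0.08, 2.57], [-1.32, 4.46], [0.12, 2], [-2.74, 2.74]. Speed limits (rad/s): [2.22, 2.22, 3.01, 3.01, 3.14, 3.14, 3.14].

## Interface

Orientations are given as a rotation vector (axis times angle).
In Python, from cell import arm gives the robot as it stands. The module is installed in compiled form; this text tells all that it offers.
- The arm moves only by the shell command python3 -m inch 'ROWS' [FORCE]. ROWS is text: rows parted by semicolons, each of 5 numbers parted by spaces: the shift along the tool's x, y, z in m, then the turn about the tool's z in rad, then the finger opening in m, from 0 to 0.0918. In form: x y z roll fingers; .... A call has 1 to 5 rows; each row is the pose to reach, as a shift and turn from the pose commanded when the call began, along the tool's axes at that moment; what a row does not reach only later rows make up. A row lasts 1/10 s, in which the tool goes at most 50 mm and 8.59 degrees, less where a joint would pass 70% of its speed; a pose out of reach is approached as far as the arm can. A call with a gripper value outside its range is refused whole. The fingers move at their own pace and stop on an object; FORCE is the grip in N (left out, the last holds). Time passes only in rows, so rows that repeat a pose let the fingers close. It gives the time, the measured TCP pose, the force, the opening and the grip force at its end, in the units of the state.
- arm.observe(): the state, without advancing time (a new reading comes with each control period).
- arm.get_image(name): name is "scene" or "top" or "wrist"; returns the picture (420x560x3 uint8, red, green, blue); there is no depth.
- arm.get_calibration(name): a dict with "intrinsics" (3x3 intrinsics, pixels), "pose" (4x4, takes a point from camera to world coordinates). Camera axes: x right, y up, looking along -z (the intrinsics and any distortion apply to the point x, -y, -z); pixel columns grow to the right and rows downward; lengths in m; the calibration is good to about 2 mm. A picture is of the moment at which its call begins: read the wrist's pose just before it. get_calibration takes no time and is no camera call; for the wrist camera it gives the pose at the moment of the call.
- arm.sign_off(): hands the job in; it is judged then, once.
Trained networks look in the newest picture that a camera, given by its name, has taken for a name from the list of things; names that differ only in an ending like _2 or _b are one class to them, and where a whole thing is asked for, a point or a joint stands for the part that bears it (a point fixed in the world has none). Each returns a list of dicts, best first, with "conf" (0 to 1); they miss things now and then, are a little off and sometimes report something else, mostly with a low value. They report only what shows in the picture. A call takes as long as a camera call.
- arm.look_for(camera, query): "point" ([row, column] in pixels, amid what is visible of it).
- arm.silhouettes(camera, query): "region" (420x560 bool, what is visible of it) and "point" ([row, column] in pixels, amid what is visible of it).
- arm.place_of(camera, query): "point" ([row, column] in pixels: a listed point, or the origin of a listed thing).
The state is a dict: "clock": time; "joints": joint angles; "dq": joint speeds; "joint_efforts": joint torques, N m; "position": TCP position; "ee_rot": TCP orientation; "force": force on the tool from outside, world axes, zero at the start; "ft_torque": the same for the moment, N m; "width": opening from 0.0 (shut) to 1.0 (fully open); "gripper_force": force on a finger pad.
Only numpy, scipy, OpenCV 4.12 (cv2) and the standard library are available. Lean on these libraries where they do the work, as an engineer would, in place of code of your own. Each camera call takes 0.05 s, during which the arm holds its last target. There are 200 camera calls.

## Task

Get the receipt printer ready with closed fingers, only pressing and never gripping anything: first press its raised cover down until it is fully shut, then switch on the rocker of the mains switch box by pressing its raised end right down, and last press the printer's long feed key fully down for a moment and let it come up again. Do not press the small round key, do not lift the cover further open, and leave the bottle, jar, mug and biscuit packet where they stand.

Things in the scene. Friction and masses are not known exactly. Their poses are not given: they have to be found in the camera images.
- printer: Receipt printer, black plastic, fixed to the counter: 190 mm deep (x) by 150 mm wide (y), with a black front deck 60 mm deep (local x -95 to -35 mm) whose top is 110 mm above the counter, and behind it an open paper bay under a grey hinged cover. Origin: centre of the underside; x points away from its front (the front faces the robot, turned up to 0.4 rad), z up. It stands left or right of the switch box.
- cover (a joint): Opening angle of the printer's cover in rad: 0 fully shut, starts 0.35 to 0.70, can go to 1.3. It hinges on the printer's rear edge and its free edge, towards the printer's front, stands up. A stiff hinge: it stays at any angle where it is left; its hinge takes about 0.22 N m, so 2 to 4 N pressed down 70 mm from the hinge shuts it.
- cover_hinge (a point): Middle of the cover's hinge line on the printer (fixed), 85 mm behind the printer's origin (local +x), 110 mm above the counter. Axes as the printer's; the hinge line is along its y.
- cover_edge (a point): Middle of the free front edge of the grey cover, on its upper face; moves with the cover. The cover is a slab 120 mm long from hinge to this edge, 146 mm wide, 8 mm thick; shut, its upper face is level at 118 mm above the counter and this edge is 120 mm in front of the hinge (local -x).
- cover_mid (a point): Point on the cover's upper face, 70 mm from the hinge on the middle line; moves with the cover.
- feed_key_top (a point): Centre of the top of the long feed key, a grey bar 56 mm (along the printer's y) by 18 mm on the printer's front deck, 66 mm in front of the printer's origin and 36 mm left or right of its middle (it may be on either side). Top 126 mm above the counter when up; moves down with the key.
- feed_key (a joint): Travel of the long feed key in m: 0 up, 0.005 fully down. A spring: about 1.5 N to start, 4.5 N for fully down; it comes up when released.
- round_key_top (a point): Centre of the top of the small round key, 20 mm across, grey, same height, on the other side of the front deck, 72 mm from the long key's centre. Not to be pressed.
- round_key (a joint): Travel of the round key in m: 0 up, 0.005 fully down. Same spring as the feed key.
- switch_box: Mains switch box, grey plastic, fixed to the counter: 110 mm (x) by 80 mm (y), 45 mm high, with one white rocker on its top. Origin: centre of the underside; x points away from the robot, turned up to 0.5 rad; z up.
- rocker (a joint): Angle of the rocker in rad: 0 is off (end away from the robot raised), 0.36 is fully on (that end down, the near end raised). Starts 0 to 0.04. No spring: it stays where it is left; about 1.2 N at 26 mm from its middle moves it. Its axis is the box's y, at the box's centre, 45 mm above the counter.
- rocker_far (a point): Press point on the rocker's upper face, 26 mm from its middle towards its far end (local +x). The rocker is a white slab 64 mm (x) by 36 mm (y), 12 mm thick above its axis. This point is about 61 mm above the counter when off and 52 mm when on.
- rocker_near (a point): The matching point 26 mm towards the near end (local -x): about 52 mm above the counter when off, 61 mm when on.
- juice: Bystander: yellow drink bottle, 64 mm across, 190 mm high, behind the work. Origin: centre of the underside, z up.
- sweets: Bystander: small jar, 44 mm across, 75 mm high, between printer and switch box. Origin: centre of the underside, z up.
- mug: Bystander: white mug, 80 mm across without its handle, 90 mm high, off to the left. Origin: centre of the underside, z up.
- biscuits: Bystander: red biscuit packet lying flat, 45 x 110 x 30 mm, off to the right, its long side (its y) roughly along the world's x. Origin: centre of the underside, z up.

How it is judged:
By the outcome, as a careful person would: the job done as asked, in the order asked, and still so for the second after the job is handed in, with the robot touching nothing.
It also fails if it takes over 58 s, if anything falls off the work surface, if the arm or the gripper's body presses on something with over 40 N, if the wrist force passes 120 N, or if a joint passes its speed limit or range.

## Working session

There is one attempt and no reset: what is moved stays moved. The work goes in short steps, Python scripts to look and compute and a shell command to move; the robot and the scene stay as the last step left them, time stands still between calls to the robot, and variables do not carry over. Pictures are saved under pics/ and viewed, at most 10 in all, crops included, and the job is handed in when it is done.

```bash
mkdir -p pics; cat > h.py <<'E'
from cell import arm
import numpy as np, cv2
from scipy.spatial.transform import Rotation as R
def ray(cam,p):
    c=arm.get_calibration(cam);K=np.array(c["intrinsics"]);T=np.array(c["pose"])
    d=np.linalg.inv(K)@[p[1],p[0],1];d=T[:3,:3]@[d[0],-d[1],-d[2]]
    return T[:3,3],d
def at(cam,p,z):
    o,d=ray(cam,p);return o+d*(z-o[2])/d[2]
def tri(a,b):
    (o1,d1),(o2,d2)=a,b
    s=np.linalg.lstsq(np.c_[d1,-d2],o2-o1,rcond=None)[0]
    p,q=o1+s[0]*d1,o2+s[1]*d2
    return (p+q)/2,np.linalg.norm(p-q)
def save(cam,n):
    im=arm.get_image(cam);cv2.imwrite(f"pics/{n}.png",im[...,::-1]);return im
E
python3 - <<'E'
from h import *
np.set_printoptions(precision=3,suppress=True)
s=arm.observe();print(s["clock"],s["position"],s["ee_rot"],s["width"],s["force"])
a=save("top","top0");b=save("scene","scene0")
cv2.imwrite("pics/both.png",cv2.resize(np.vstack([a,b])[...,::-1],(560,600) if 0 else (560,600)))
for q in "printer cover_hinge cover_edge cover_mid feed_key_top round_key_top switch_box rocker_far rocker_near juice sweets mug biscuits".split():
    r=[]
    for c in("top","scene"):
        l=arm.place_of(c,q)
        if l: r.append((c,l[0]))
    print(q,[(c,np.round(x["point"]),round(x["conf"],2)) for c,x in r], tri(*[ray(c,x["point"]) for c,x in r]) if len(r)==2 else "")
print(arm.observe()["clock"])
E
```

```text
0.0 [ 0.181 -0.598  0.404] [-3.106 -0.459  0.001] 0.9991352686419485 [-0.719  0.639  0.878]
printer [('top', array([222., 355.]), 0.6), ('scene', array([244., 215.]), 0.88)] (array([ 0.614, -0.165, -0.008]), np.float64(0.004206420622740746))
cover_hinge [('top', array([191., 352.]), 0.56), ('scene', array([246., 224.]), 0.81)] (array([ 0.687, -0.143,  0.098]), np.float64(0.002027842790785772))
cover_edge [('top', array([228., 374.]), 0.86), ('scene', array([201., 199.]), 0.78)] (array([ 0.587, -0.178,  0.167]), np.float64(0.007243519676010675))
cover_mid [('top', array([212., 366.]), 0.8), ('scene', array([214., 208.]), 0.57)] (array([ 0.626, -0.163,  0.159]), np.float64(0.004211030638422912))
feed_key_top [('top', array([251., 364.]), 0.68), ('scene', array([192., 208.]), 0.75)] (array([ 0.534, -0.158,  0.123]), np.float64(0.015530959200490737))
round_key_top [('top', array([238., 391.]), 0.36), ('scene', array([204., 178.]), 0.62)] (array([ 0.565, -0.227,  0.142]), np.float64(0.0023765315648232514))
switch_box [('top', array([249., 230.]), 0.86), ('scene', array([189., 329.]), 0.67
[... 165 characters left out ...]
56, 0.179, 0.067]), np.float64(0.0041745900420193625))
rocker_near [('top', array([259., 233.]), 0.64), ('scene', array([173., 322.]), 0.69)] (array([0.515, 0.163, 0.055]), np.float64(0.0030572134668819147))
juice [('top', array([164., 313.]), 0.9), ('scene', array([188., 328.]), 0.65)] (array([0.73 , 0.023, 0.338]), np.float64(0.11209343659331711))
sweets [('top', array([227., 294.]), 0.78), ('scene', array([224., 279.]), 0.6)] (array([ 0.602,  0.009, -0.008]), np.float64(0.0073855600876035305))
mug [('top', array([271., 134.]), 0.82), ('scene', array([157., 405.]), 0.8)] (array([ 0.483,  0.443, -0.013]), np.float64(0.002638877021815945))
biscuits [('scene', array([239., 125.]), 0.62)] 
1.4
```

View pics/top0.png

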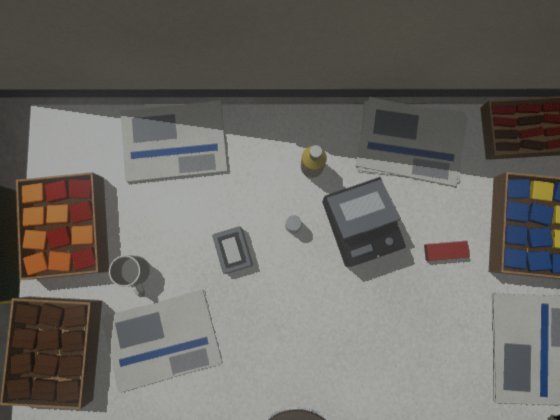

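View pics/scene0.png

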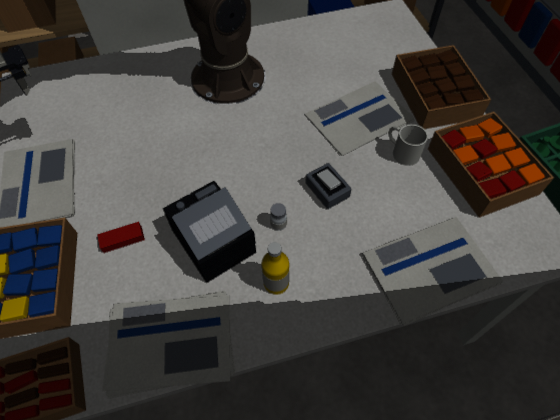

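The top view shows the printer at about (222,360), with the long key at (251,361) and the round key at (241,390). The switch box is at (249,232), the jar at (224,294), the bottle at (158,314) and the biscuits at (251,447). The scene view agrees. Next I'll fit both poses using the known geometry.

```bash
cat > fit.py <<'E'
from h import *
from scipy.optimize import least_squares
def proj(c,P):
    K=np.array(c["intrinsics"]);T=np.array(c["pose"]);q=T[:3,:3].T@(P-T[:3,3]);q=K@[q[0],-q[1],-q[2]];return q[:2]/q[2]
def model(v,a):
    x,y,w=v
    def W(l): return np.array([x+l[0]*np.cos(w)-l[1]*np.sin(w),y+l[0]*np.sin(w)+l[1]*np.cos(w),l[2]])
    def C(d): return W([.085-d*np.cos(a)+.008*np.sin(a),0,.110+d*np.sin(a)+.008*np.cos(a)])
    return dict(printer=W([0,0,0]),cover_hinge=W([.085,0,.11]),cover_edge=C(.12),cover_mid=C(.07),feed_key_top=W([-.066,.036,.126]),round_key_top=W([-.066,-.036,.126]))
def bmodel(v,a):
    x,y,w=v;e=lambda d,z:np.array([x+d*np.cos(w),y+d*np.sin(w),z])
    return dict(switch_box=e(0,0),rocker_far=e(.026,.061),rocker_near=e(-.026,.052))
def fit(mod,v0,cams):
    obs=[]
    for c in cams:
        arm.get_image(c);k=arm.get_calibration(c)
        for q in mod(v0[:3],v0[3]):
            l=arm.place_of(c,q)
            if l: obs.append((c,k,q,np.array(l[0]["point"])[::-1],l[0]["conf"]))
    def res(v):
        m=mod(v[:3],v[3]);return np.concatenate([(proj(k,m[q])-p)*np.sqrt(f) for c,k,q,p,f in obs])
    r=least_squares(res,v0,loss="soft_l1",f_scale=2)
    m=mod(r.x[:3],r.x[3])
    for c,k,q,p,f in obs: print(c,q,np.round(proj(k,m[q])-p,1),round(f,2))
    print("FIT",np.round(r.x,4));return r.x,m
def to(P):
    s=arm.observe();return R.from_rotvec(s["ee_rot"]).inv().apply(np.array(P)-s["position"]-R.from_rotvec(s["ee_rot"]).apply([0,0,.178]))
E
python3 - <<'E'
from fit import *
v,m=fit(model,[.614,-.165,.31,.45],["top","scene"]);print({k:np.round(p,3) for k,p in m.items()})
b,n=fit(bmodel,[.54,.175,.3,0],["top","scene"]);print({k:np.round(p,3) for k,p in n.items()})
for P in(m["cover_mid"],m["feed_key_top"],n["rocker_far"]):print(np.round(to(P),3))
E
python3 -m inch '0.04 0 0 0 0; 0.08 -0.02 0 0 0; 0.12 -0.05 0 0 0; 0.16 -0.08 0 0 0; 0.2 -0.1 0 0 0' 10
```

```text
top printer [1.2 3.9] 0.83
top cover_hinge [-2.4 -0.5] 0.79
top cover_edge [-1.4  0.1] 0.85
top cover_mid [-2.2 -0.5] 0.74
top feed_key_top [ 0.2 -0.9] 0.56
top round_key_top [1.6 1.2] 0.43
scene printer [-0.8 -0.4] 0.8
scene cover_hinge [-1.4  0.2] 0.59
scene cover_edge [ 2.5 -0.3] 0.88
scene cover_mid [-2.9  1.1] 0.9
scene feed_key_top [0.  0.2] 0.57
scene round_key_top [-0.5  1.7] 0.43
FIT [ 0.6078 -0.1714  0.3374  0.3355]
{'printer': array([ 0.608, -0.171,  0.   ]), 'cover_hinge': array([ 0.688, -0.143,  0.11 ]), 'cover_edge': array([ 0.584, -0.18 ,  0.157]), 'cover_mid': array([ 0.628, -0.164,  0.141]), 'feed_key_top': array([ 0.534, -0.159,  0.126]), 'round_key_top': array([ 0.557, -0.227,  0.126])}
top switch_box [2.2 1.3] 0.64
top rocker_far [-4.1 -3. ] 0.61
top rocker_near [-1.1  0.3] 0.8
scene switch_box [-2.4  0.5] 0.71
scene rocker_far [0.7 0.9] 0.59
scene rocker_near [-0.9 -1.5] 0.51
FIT [0.5374 0.1739 0.4099 0.    ]
{'switch_box': array([0.537, 0.174, 0.   ]), 'rocker_far': array([0.561, 0.184, 0.061]), 'rocker_near': array([0.514, 0.164, 0.052])}
[ 0.554 -0.286  0.086]
[ 0.465 -0.318  0.101]
[ 0.591 -0.639  0.166]
clock: 3.0
position: [0.3443, -0.4423, 0.4049]
ee_rot: [-3.107, -0.46, -0.0]
force: [0.2, -0.3, 0.3]
width: 0.612
gripper_force: 0.0
```

```bash
python3 -m inch '0.04 -0.03 0 0 0; 0.08 -0.06 0 0 0; 0.12 -0.09 0 0 0; 0.16 -0.12 0 0 0; 0.2 -0.15 0 0 0' 
python3 -m inch '0.03 -0.03 0 0 0; 0.05 -0.04 0 0 0; 0.05 -0.04 0 0 0; 0.05 -0.04 0 0 0'
python3 - <<'E'
from fit import *
save("wrist","w1")
v,m=fit(model,[.608,-.171,.337,.35],["wrist","top"]);print({k:np.round(p,3) for k,p in m.items()})
for k in("cover_mid","cover_edge","feed_key_top"):print(np.round(to(m[k]),3))
s=arm.observe();print(s["clock"],s["width"],R.from_rotvec(s["ee_rot"]).as_matrix().round(2))
E
```

```text
clock: 3.5
position: [0.4923, -0.2414, 0.405]
ee_rot: [3.107, 0.459, 0.001]
force: [1.0, -0.6, -0.1]
width: 0.181
gripper_force: 0.0
clock: 3.9
position: [0.5277, -0.1904, 0.4046]
ee_rot: [3.107, 0.461, -0.001]
force: [-0.5, -0.8, 0.3]
width: 0.002
gripper_force: 0.0
wrist cover_edge [ 0.1 -3.8] 0.97
wrist cover_mid [0.4 3.1] 0.9
wrist feed_key_top [-1.1 -0.2] 0.58
wrist round_key_top [ 0.3 -0.4] 0.68
top printer [ 1.4 -0.5] 0.6
top cover_hinge [-1.5  1.7] 0.83
top cover_edge [-1.2  1.8] 0.57
top cover_mid [1.  0.2] 0.94
FIT [ 0.6062 -0.1717  0.3421  0.4243]
{'printer': array([ 0.606, -0.172,  0.   ]), 'cover_hinge': array([ 0.686, -0.143,  0.11 ]), 'cover_edge': array([ 0.586, -0.179,  0.167]), 'cover_mid': array([ 0.629, -0.163,  0.146]), 'feed_key_top': array([ 0.532, -0.16 ,  0.126]), 'round_key_top': array([ 0.556, -0.228,  0.126])}
[0.105 0.004 0.081]
[0.06  0.006 0.06 ]
[ 0.013 -0.028  0.101]
4.65 0.0036602038385878956 [[ 0.96  0.29 -0.  ]
 [ 0.29 -0.96  0.  ]
 [-0.   -0.   -1.  ]]
```

View pics/w1.png

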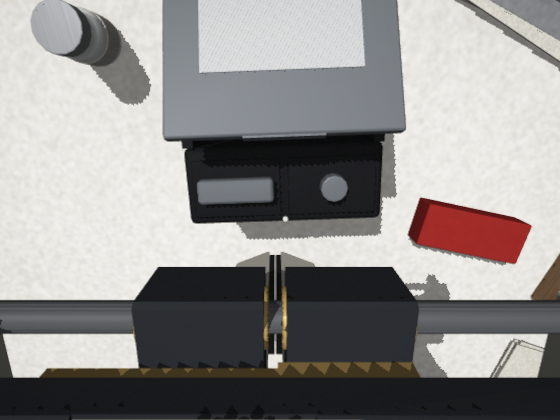

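The wrist view shows the cover edge at (135,285), the long key at (190,235) and the round key at (187,334), which matches the fit. Next I'll move over the cover and press.

```bash
python3 -m inch '0.04 0 0 -0.05 0; 0.08 0.005 0.01 -0.05 0; 0.085 0.005 0.04 -0.05 0; 0.085 0.005 0.06 -0.05 0; 0.085 0.005 0.065 -0.05 0'
python3 -m inch '0 0 0.007 0 0; 0 0 0.014 0 0; 0 0 0.021 0 0; 0 0 0.028 0 0; 0 0 0.034 0 0'
python3 -m inch '0 0 0.004 0 0; 0 0 0.008 0 0; 0 0 0.010 0 0; 0 0 0.01 0 0'
```

```text
clock: 5.15
position: [0.61, -0.1702, 0.3369]
ee_rot: [-3.093, -0.538, 0.007]
force: [-0.7, -0.6, -0.2]
width: 0.004
gripper_force: 0.0
clock: 5.65
position: [0.6104, -0.1709, 0.3056]
ee_rot: [3.095, 0.537, 0.0]
force: [-1.3, -1.8, 2.6]
width: 0.005
gripper_force: 1.1
clock: 6.05
position: [0.6104, -0.1707, 0.2963]
ee_rot: [3.095, 0.537, -0.0]
force: [-3.2, -1.6, 6.2]
width: 0.002
gripper_force: 3.7
```

```bash
python3 -m inch '0 0 0.002 0 0; 0 0 0.003 0 0; 0 0 0.003 0 0'
```

```text
clock: 6.35
position: [0.6103, -0.1706, 0.2957]
ee_rot: [3.094, 0.537, 0.001]
force: [-12.9, 1.2, 28.9]
width: 0.009
gripper_force: 14.6
```

```bash
python3 -m inch '0 0 -0.04 0 0; 0 0 -0.09 0 0; -0.005 -0.04 -0.11 0 0; -0.01 -0.085 -0.11 0 0; -0.01 -0.13 -0.11 0 0'
python3 -m inch '0 -0.045 0 0 0; -0.01 -0.09 0 0 0; -0.015 -0.135 0 0 0; -0.015 -0.18 0 0 0; -0.015 -0.22 0 0 0'
python3 -m inch '0 0 0 0 0; 0 0 0 0 0'
python3 - <<'E'
from fit import *
save("wrist","w2")
b,n=fit(bmodel,[.537,.174,.41,0],["wrist"]);print({k:np.round(p,3) for k,p in n.items()})
for c,q in(("wrist","rocker"),("wrist","switch_box")):
    l=arm.silhouettes(c,q)
    if l:
        r=cv2.minAreaRect(np.argwhere(l[0]["region"])[:,::-1].astype(np.float32));z=.057 if q=="rocker" else .045
        print(q,l[0]["conf"],[np.round(at(c,p[::-1],z)[:2],3) for p in cv2.boxPoints(r)])
print(np.round(to(n["rocker_far"]),3))
s=arm.observe();print(s["clock"],np.arctan2(*R.from_rotvec(s["ee_rot"]).as_matrix()[1::-1,0]))
save("top","top2");v,m=fit(model,[.6062,-.1717,.3421,.02],["top"])
E
```

```text
clock: 6.85
position: [0.5566, -0.0505, 0.4037]
ee_rot: [3.095, 0.535, 0.004]
force: [0.6, 0.8, -0.4]
width: 0.003
gripper_force: 0.0
clock: 7.35
position: [0.4678, 0.1528, 0.403]
ee_rot: [-3.094, -0.539, -0.002]
force: [0.5, 0.3, 0.1]
width: 0.004
gripper_force: 0.0
clock: 7.55
position: [0.4688, 0.1515, 0.4028]
ee_rot: [-3.094, -0.541, -0.001]
force: [-0.0, -0.3, -0.3]
width: 0.007
gripper_force: 0.0
wrist switch_box [0.2 0.9] 0.9
wrist rocker_near [-0.2 -1.2] 0.64
FIT [0.5356 0.1756 0.5357 0.    ]
{'switch_box': array([0.536, 0.176, 0.   ]), 'rocker_far': array([0.558, 0.189, 0.061]), 'rocker_near': array([0.513, 0.162, 0.052])}
rocker 0.84 [array([0.501, 0.178]), array([0.561, 0.196]), array([0.572, 0.162]), array([0.512, 0.142])]
switch_box 0.71 [array([0.473, 0.195]), array([0.578, 0.222]), array([0.6  , 0.149]), array([0.497, 0.114])]
[ 0.097 -0.007  0.164]
7.9 0.3418903012474853
top printer [0.2 1.2] 0.83
top cover_hinge [-0.8 -2.7] 0.89
top cover_edge [1.3 0.8] 0.91
top cover_mid [-1.  -0.9] 0.64
top feed_key_top [-0.5 -0.5] 0.46
top round_key_top [0.8 2. ] 0.45
FIT [ 0.6064 -0.1743  0.3359  0.1674]
```

View pics/w2.png

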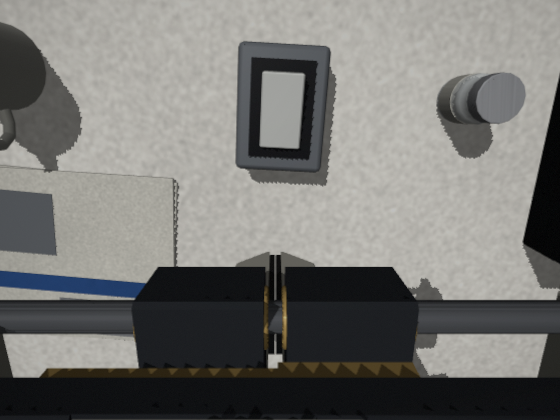

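The rocker spans rows 70–149 and columns 260–306. Its far end is near (80,285) and its yaw is about 0.30, and the silhouette agrees with this. I'll press it now.

```bash
python3 -m inch '0.045 0.003 0.02 0.04 0; 0.09 0.007 0.05 0.04 0; 0.096 0.007 0.1 0.04 0; 0.096 0.007 0.14 0.04 0; 0.096 0.007 0.155 0.04 0'
python3 -m inch '0 0 0.004 0 0; 0 0 0.008 0 0; 0 0 0.011 0 0; 0 0 0.014 0 0; 0 0 0.016 0 0'
```

```text
clock: 8.8
position: [0.5606, 0.1757, 0.243]
ee_rot: [3.104, 0.475, -0.01]
force: [-0.8, 0.3, 0.3]
width: 0.005
gripper_force: 0.0
clock: 9.3
position: [0.563, 0.1768, 0.2333]
ee_rot: [-3.104, -0.475, -0.007]
force: [5.6, 1.9, 6.2]
width: 0.006
gripper_force: 3.0
```

```bash
python3 -m inch '0 0 0.002 0 0; 0 0 0.003 0 0; 0 0 0.003 0 0'
```

```text
clock: 9.6
position: [0.5635, 0.177, 0.2315]
ee_rot: [-3.104, -0.475, -0.01]
force: [2.5, -0.6, 16.9]
width: 0.005
gripper_force: 8.6
```

```bash
python3 -m inch '0 0 0.001 0 0; 0 0 0.001 0 0'
python3 -m inch '0 0 -0.04 0 0; 0 0 -0.09 0 0; 0 0 -0.14 0 0; -0.03 0 -0.17 0 0; -0.08 0 -0.17 0 0'
python3 - <<'E'
from fit import *
save("wrist","w3")
for q in("rocker_far","rocker_near"):
  a=arm.place_of("wrist",q);print(q,a and (a[0],np.round(at("wrist",a[0]["point"],.057),3)))
s=arm.observe();print(s["clock"],s["position"]);print(np.round(to([.532,-.16,.126]),3))
E
```

```text
clock: 9.8
position: [0.5635, 0.177, 0.2312]
ee_rot: [-3.105, -0.475, -0.01]
force: [0.3, -0.7, 25.3]
width: 0.005
gripper_force: 12.1
clock: 10.3
position: [0.4869, 0.1533, 0.402]
ee_rot: [-3.103, -0.474, -0.013]
force: [-1.1, -0.5, -0.3]
width: 0.002
gripper_force: 0.0
rocker_far ({'point': [101.2, 276.3], 'conf': 0.81}, array([0.552, 0.171, 0.057]))
rocker_near ({'point': [162.0, 272.5], 'conf': 0.73}, array([0.506, 0.16 , 0.057]))
10.45 [0.48220058 0.15121847 0.39770887]
[-0.045  0.311  0.094]
```

View pics/w3.png

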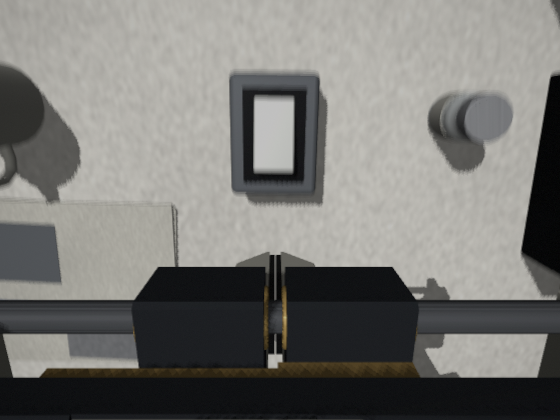

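The rocker is now brighter and tilted the other way, so it is on. Next is the feed key, with a check of the cover on the way.

```bash
python3 -m inch '-0.01 0.045 0 -0.035 0; -0.02 0.09 0 -0.035 0; -0.03 0.135 0 -0.035 0; -0.04 0.18 0 -0.035 0; -0.05 0.225 0 -0.035 0'
python3 -m inch '-0.01 0.045 0 0 0; -0.02 0.085 0 0 0; -0.02 0.085 0 0 0; -0.02 0.085 0 0 0; -0.02 0.085 0 0 0'
python3 - <<'E'
from fit import *
save("wrist","w4")
v,m=fit(model,[.6062,-.1717,.3421,.02],["wrist"]);print({k:np.round(p,3) for k,p in m.items()})
for q in("feed_key_top","round_key_top"):
    a=arm.look_for("wrist",q);print(q,a and (a[0],np.round(at("wrist",a[0]["point"],.126),3)))
print(np.round(to(m["feed_key_top"]),3))
s=arm.observe();print(s["clock"],s["position"],np.arctan2(*R.from_rotvec(s["ee_rot"]).as_matrix()[1::-1,0]))
E
```

```text
clock: 10.95
position: [0.5054, -0.0792, 0.3977]
ee_rot: [3.097, 0.53, 0.0]
force: [0.9, 0.5, -0.2]
width: 0.005
gripper_force: 0.0
clock: 11.45
position: [0.5148, -0.163, 0.3975]
ee_rot: [-3.095, -0.532, 0.0]
force: [-0.9, 0.6, 0.0]
width: 0.007
gripper_force: 0.0
wrist printer [-2.1  0.5] 0.81
wrist cover_hinge [  52.3 -235.2] 0.39
wrist cover_edge [0.  1.1] 0.65
wrist cover_mid [-3.8 -1.3] 0.72
wrist feed_key_top [-0.1  4.7] 0.56
wrist round_key_top [1.5 0.5] 0.88
FIT [ 0.6044 -0.1694  0.374   0.1092]
{'printer': array([ 0.604, -0.169,  0.   ]), 'cover_hinge': array([ 0.684, -0.138,  0.11 ]), 'cover_edge': array([ 0.573, -0.182,  0.131]), 'cover_mid': array([ 0.62 , -0.163,  0.126]), 'feed_key_top': array([ 0.53 , -0.16 ,  0.126]), 'round_key_top': array([ 0.556, -0.227,  0.126])}
feed_key_top ({'point': [185.3, 277.8], 'conf': 0.89}, array([ 0.535, -0.159,  0.126]))
round_key_top ({'point': [185.7, 378.4], 'conf': 0.76}, array([ 0.558, -0.226,  0.126]))
[0.016 0.001 0.094]
11.95 [ 0.51443558 -0.16389997  0.39779696] 0.33902822558811
```

View pics/w4.png

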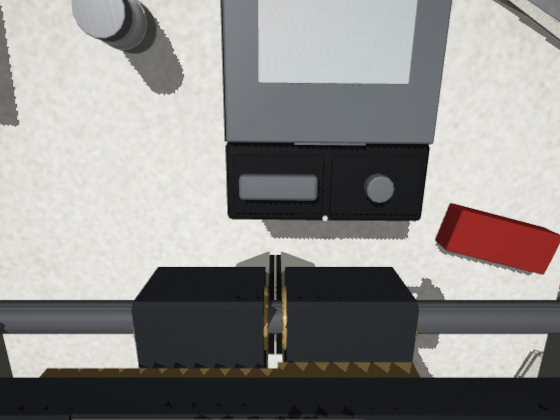

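The cover edge is at row 142, columns 224–434, and the keys are at (187,278) and (188,379). I'll check whether the cover is shut by projecting its corners.

```bash
python3 - <<'E'
from fit import *
k=arm.get_calibration("wrist");print(np.round(k["pose"],3))
x,y,w=.6062,-.1717,.3421
W=lambda l:np.array([x+l[0]*np.cos(w)-l[1]*np.sin(w),y+l[0]*np.sin(w)+l[1]*np.cos(w),l[2]])
for a in(0,.05,.1,.15,.2):
  print(a,[np.round(proj(k,W([.085-.12*np.cos(a)+.008*np.sin(a),s*.073,.110+.12*np.sin(a)+.008*np.cos(a)]))) for s in(1,-1)])
print("deck",[np.round(proj(k,W([l,s*.075,.11]))) for l in(-.095,-.035) for s in(1,-1)])
E
```

```text
[[ 0.333  0.904  0.268  0.586]
 [-0.943  0.32   0.093 -0.139]
 [-0.001 -0.284  0.959  0.378]
 [ 0.     0.     0.     1.   ]]
0 [array([225., 144.]), array([433., 143.])]
0.05 [array([224., 144.]), array([436., 143.])]
0.1 [array([222., 143.]), array([440., 143.])]
0.15 [array([221., 142.]), array([445., 142.])]
0.2 [array([220., 141.]), array([449., 141.])]
deck [array([227., 221.]), array([422., 221.]), array([223., 142.]), array([431., 142.])]
```

The observed columns 224–434 match a shut cover (0–0.03 rad). Now I'll press the feed key.

```bash
python3 -m inch '0.017 0.002 0.02 0 0; 0.017 0.002 0.05 0 0; 0.017 0.002 0.075 0 0; 0.017 0.002 0.086 0 0; 0.017 0.002 0.088 0 0'
python3 -m inch '0 0 0.003 0 0; 0 0 0.006 0 0; 0 0 0.009 0 0; 0 0 0.012 0 0; 0 0 0.013 0 0'
```

```text
clock: 12.45
position: [0.5307, -0.1603, 0.3086]
ee_rot: [-3.096, -0.529, 0.003]
force: [0.2, 0.5, 0.5]
width: 0.005
gripper_force: 0.0
clock: 12.95
position: [0.5317, -0.1604, 0.2988]
ee_rot: [3.095, 0.529, 0.004]
force: [-7.3, 1.6, 26.8]
width: 0.008
gripper_force: 13.5
```

```bash
python3 -m inch '0 0 0 0 0; 0 0 0 0 0; 0 0 0 0 0'
python3 -m inch '0 0 -0.03 0 0; 0 0 -0.07 0 0; -0.01 0 -0.1 0 0; -0.01 0 -0.1 0 0; -0.01 0 -0.1 0 0'
python3 - <<'E'
from h import *
a=save("wrist","w5");b=save("top","top5")
cv2.imwrite("pics/f5.png",np.hstack([a[:260,150:],cv2.resize(b[130:300,100:480],None,fx=1,fy=260/170)])[...,::-1])
s=arm.observe();print(s["clock"],s["force"])
E
```

```text
clock: 13.25
position: [0.5316, -0.1604, 0.299]
ee_rot: [3.095, 0.529, 0.004]
force: [-5.6, 1.0, 20.1]
width: 0.002
gripper_force: 10.3
clock: 13.75
position: [0.5216, -0.1638, 0.3973]
ee_rot: [3.096, 0.529, 0.002]
force: [0.3, 0.2, 0.3]
width: 0.003
gripper_force: 0.0
13.85 [ 0.62774019  0.28076108 -0.28448102]
```

View pics/f5.png

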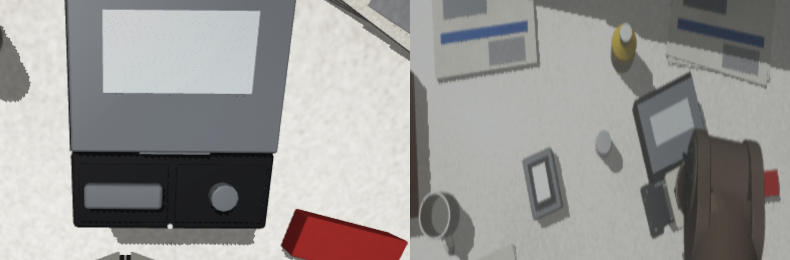

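The cover is shut (edge at row 152), the feed key is up again at (196,122), the rocker is on, and the bystanders have not moved. I'll hand the job in.

```bash
python3 -c "from cell import arm;print(arm.sign_off())"
```

```text
the job is handed in; nothing more can be done
None
```

I pressed the cover shut, switched the rocker on, and pressed the feed key fully down and let it come up, in that order. I handed the job in at about 14 s; the round key was not pressed and the bystander items were not touched.

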